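# Lock the castle nut on the engraver's stand

### The job

Tighten the castle nut on the engraving stand clockwise (seen from above) just to the next slot that lines up with the cross hole, neither past it nor back to the one before. Then slide the red-handled lock pin, gently and without forcing it, through slot and cross hole until its collar is fully home against the nut, and let go. Do not press on the brass tray, and leave the bowl, hammer and jar alone.

Things in the scene. Friction and masses are not known exactly. Their poses are not given: they have to be found in the camera images.
- stand: Engraving stand, fixed: green round foot 120 mm across carrying the tray. Origin under the middle of foot and tray, at table height, z up. On it an upright dark steel spindle 22 mm across, up to 92 mm above the table, in a brass spacer 56 mm across, up to 50 mm. Spindle, spacer and nut together stand firm but 4 to 8 mm off the middle, to one side or the other along y: this offset is not measured.
- tray: Brass tray clamped on the stand under the nut, 170 mm across, top 34 mm above the table, rim 37 mm; not to be pressed. Origin and axes as the stand's.
- hole (a point): Where the cross hole would be if the spindle stood in the middle of the stand: 73 mm above the table, axes as the stand's. The true hole lies 4 to 8 mm off along +y or -y. It is 8 mm wide and 8 mm high, and runs through the spindle along the stand's x (as the red line on the spindle's top), open at both ends; either may be used.
- nut (a joint): Turn, rad, growing clockwise from above (tightening), of the steel hexagon nut: 46 mm across flats, 50 to 80 mm above the table, six slots 9 mm wide, open above, floor at 68 mm, one mid each flat. At 0 a pair of slots (and flats) faces the stand's +-x, in line with the hole; the next slot does at 1.047; it starts between. About 0.5 N m turns it; it stays where left, does not climb.
- pin: Loose lock pin, about 60 g. Steel shank 6 x 6 mm along +x, 57 mm from collar to tip (last 2 mm only 5 x 5 mm); collar 18 mm wide and high, 4 mm thick; behind it an upright red handle, 24 mm along x, 10 mm thick, from 3 mm below to 45 mm above the shank's axis. Origin on the axis at the collar's front face, z up. Home, the collar meets a flat of the nut, 23 mm from the spindle axis.
- pin_mid (a point): Point on the pin's shank axis, 23 mm ahead of the collar's face; it is at the true hole's centre when the pin is fully home. Axes as the pin's.
- pin_tip (a point): Tip of the pin, on the shank's axis 57 mm ahead of the collar's face.
- pin_grip (a point): Middle of the red handle's length, 16 mm behind the collar's face and 30 mm above the shank's axis: where to pinch it from above across its 10 mm thickness. Axes as the pin's.
- rest: Fixed wooden block 110 x 60 x 20 mm on which the pin lies, shank along the block's x within about 0.04 rad, its axis 23 mm above the table; two small cheeks 17 mm apart flank the shank, up to 28 mm. Origin under its centre.
- bowl: Loose brass bowl 90 mm across, 40 mm high; leave alone. Origin under its centre. It and the pin's block stand on oppopoint sides of the stand, either way round.
- hammer: Loose hammer 220 mm long lying beyond the stand; leave alone.
- jar: Loose amber glass jar with brass cap, 56 mm across, 70 mm high; leave alone. Origin under its centre.
Things that resemble listed ones, but are neither listed nor needed, are in the scene too. What is shaped like the pin but blue or pink is not meant.

How it is judged:
On the way, in this order (a step that is already met when the one before it is completed fails the run):
1. the nut is turned to the next slot, lined up with the cross hole, and let go (value of joint nut between 0.985 and 1.11 rad and contact force between the fingers and spindle below 0.5 N), for 0.2 s.
2. the pin is through slot and cross hole with its collar home (x of pin_mid in the frame of hole between -0.0045 and 0.0045 m and y of pin_mid in the frame of hole between -0.011 and 0.011 m and height (world z) of pin_mid between 0.067 and 0.079 m and angle between the x axis of pin and the x axis of stand, either way round below 0.15 rad), for 0.2 s.
At the end, for the whole second after the job is handed in: Nut at the next slot (0.985 to 1.11 rad), pin through slot and cross hole: pin_mid within 4.5 mm of site hole along the hole and 11 mm across it, 67 to 79 mm high, pin along the hole within 0.15 rad, at rest and released (all of step 2 and value of joint nut between 0.985 and 1.11 rad and linear speed of pin below 0.02 m/s and contact force between the fingers and pin below 0.5 N); the robot touches nothing.
It fails at once if the nut is turned past the slot (beyond 1.2 rad) or backed off to the slot before (below 0.12 rad) (value of joint nut above 1.2 rad or value of joint nut below 0.12 rad).
It fails at once if the pin is forced against nut or stand (over 20 N) (contact force between pin and spindle above 20 N).
It fails at once if the fingers press on the brass tray (over 8 N) (contact force between the fingers and tray above 8 N).
It fails at once if the bowl, the hammer or the jar is moved more than 30 mm (distance of any of bowl, hammer, jar from where it was at the start of the episode above 0.03 m).
It also fails if it takes over 61 s, if anything falls off the work surface, if the arm or the gripper's body presses on something with over 40 N, if the wrist force passes 120 N, or if a joint passes its speed limit or range.

### The arm

A 6-joint arm with a two-finger parallel gripper is mounted at the origin on the work surface. World frame = base frame: x ahead of the robot, y to its left, z up, the work surface at z = 0. Lengths are in m, angles in rad, forces in N, time in s.
With the tool pointing down it reaches from about 0.3 to 0.775 m from the base axis. Payload 14.6 kg.
Tool frame: the origin (TCP) lies at the very end of the fingers, on their centre line; the grasp point (between the pads) lies 19 mm behind it; z points along the fingers, y is the line along which they close (so a half turn about z gives the same grasp; the last joint's range is limited). The gripper opens to 94 mm and grips with 3 to 60 N. Pads are 16 mm wide; open, the fingers measure 119 mm over their backs; the gripper's body (75 mm by 177 mm) begins 78 mm behind the grasp point.
Start: joints at [-1.26, 0.3, 1.521, -0, 1.321, -0.067], TCP at [0.203, -0.511, 0.168] pointing down, gripper open.
Joint ranges: [-3.03, 3.03], [-0.79, 2.21], [0.23, 2.52], [-1.04, 4.18], [0, 3.07], [-2.55, 2.55]. Speed limits (rad/s): [2.22, 2.22, 2.57, 3.14, 3.14, 3.14].

### API

Orientations are given as [roll, pitch, yaw] about the fixed x, y, z axes, in that order (R = Rz(yaw) Ry(pitch) Rx(roll)).
In Python, from station import ctrl, cams gives the robot as it stands. The module is installed in compiled form; this text tells all that it offers.
- The arm moves only by the tool arm_command, never from a script. Its argument "plan" is a list that holds one entry, the list of rows, each a list of 7 numbers: the shift along the tool's x, y, z in mm, then the turn, a rotation vector about the tool's x, y, z in rad, then the closure, from -1 (fully open) to 1 (shut). A call has 1 to 12 rows; each row is the pose to reach, as a shift and turn from the pose commanded when the call began, along the tool's axes at that moment; what a row does not reach only later rows make up. A row lasts 1/10 s, in which the tool goes at most 50 mm and 8.59 degrees, less where a joint would pass 70% of its speed; a pose out of reach is approached as far as the arm can. A call with a gripper value outside its range is refused whole. The fingers move at their own pace and stop on an object; "squeeze" is the grip in N (left out, the last holds). Time passes only in rows, so rows that repeat a pose let the fingers close. It gives the time, the measured TCP pose, the force, the opening and the grip force at its end, in the units of the state.
- ctrl.get_obs(): the state, without advancing time (a new reading comes with each control period).
- cams.camera(name): name is "scene" or "top"; returns (picture, depth): 400x640x3 uint8, blue, green, red; 400x640 float32, m along the optical axis (not along the pixel's ray), 0 where there is no reading.
- cams.camera_info(name): a dict with "fx", "fy", "cx", "cy" (pixels), "world_to_cam" (4x4, takes a point from world to camera coordinates). Camera axes: x right, y down, z forward; pixel columns grow to the right and rows downward; lengths in m; the calibration is good to about 2 mm. A picture is of the moment at which its call begins. camera_info takes no time and is no camera call.
- ctrl.hand_in(): hands the job in; it is judged then, once.
The state is a dict: "time_s": time; "qpos": joint angles; "joint_vel": joint speeds; "tau": joint torques, N m; "ee_pos": TCP position; "eef_rot": TCP orientation; "force": force on the tool from outside, world axes, zero at the start; "moment": the same for the moment, N m; "grip_width": finger opening in m; "grip_force": force on a finger pad.
Only numpy, scipy, OpenCV 4.12 (cv2) and the standard library are available. Lean on these libraries where they do the work, as an engineer would, in place of code of your own. Each camera call takes 0.05 s, during which the arm holds its last target. There are 200 camera calls.

## Working session

There is one attempt and no reset: what is moved stays moved. The work goes in short steps, Python scripts to look and compute and a tool call to move; the robot and the scene stay as the last step left them, time stands still between calls to the robot, and variables do not carry over. Pictures are saved under pics/ and viewed, at most 10 in all, crops included, and the job is handed in when it is done.

Besides the shell and the picture viewer there is one more tool, called after "Emit:" as name(argument=value, ...) on one line, values as JSON. arm_command: Moves the arm, as the interface text tells. Its arguments: {"type":"object","properties":{"plan":{"type":"array"},"squeeze":{"type":"number"}},"required":["plan"]}

```bash
mkdir -p pics; cat > h.py <<'E'
import numpy as np, cv2
from station import ctrl, cams
def shot(n):
    im,d=cams.camera(n); i=cams.camera_info(n); return im,d,i
def pts(d,i):
    v,u=np.mgrid[0:400,0:640]
    c=np.stack([(u-i['cx'])/i['fx']*d,(v-i['cy'])/i['fy']*d,d,np.ones_like(d)],-1)
    return c@np.linalg.inv(i['world_to_cam']).T[:,:3]
def ray(i,u,v,z):
    T=np.linalg.inv(i['world_to_cam']);o=T[:3,3];r=T[:3,:3]@[(u-i['cx'])/i['fx'],(v-i['cy'])/i['fy'],1]
    return o+r*(z-o[2])/r[2]
def proj(i,p):
    c=i['world_to_cam']@[*p,1]; return i['fx']*c[0]/c[2]+i['cx'],i['fy']*c[1]/c[2]+i['cy']
E
python3 - <<'E'
from h import *
a,d,i=shot('top');b,e,j=shot('scene')
cv2.imwrite('pics/top.png',a);cv2.imwrite('pics/scene.png',b)
np.savez('s.npz',a=a,d=d,b=b,e=e)
print(i,j,ctrl.get_obs())
E
```

```text
{'fx': 366.73985405195947, 'fy': 366.73985405195947, 'cx': 313.3991815207361, 'cy': 192.72418573577946, 'world_to_cam': array([[ 1.40912166e-02, -9.99900220e-01, -9.93728764e-04,
         2.59344811e-02],
       [-9.87626145e-01, -1.37629853e-02, -1.56221570e-01,
         5.90716640e-01],
       [ 1.56192305e-01,  3.18278449e-03, -9.87721536e-01,
         7.84591199e-01],
       [ 0.00000000e+00,  0.00000000e+00,  0.00000000e+00,
         1.00000000e+00]])} {'fx': 506.91864256438623, 'fy': 506.91864256438623, 'cx': 322.20756030667303, 'cy': 201.09070542455243, 'world_to_cam': array([[-0.84604534,  0.53300538, -0.01060889,  0.47350209],
       [ 0.2968593 ,  0.45449219, -0.8398282 , -0.13702893],
       [-0.44281129, -0.71368208, -0.54274861,  1.66519546],
       [ 0.        ,  0.        ,  0.        ,  1.        ]])} {'time_s': 0.1, 'qpos': array([-1.25958863e+00,  3.00372996e-01,  1.52152564e+00, -2.83780091e-05,
        1.32067693e+00, -6.66103642e-02]), 'joint_vel': array([ 6.49654775e-04, -2.37265380e-03, -1.56277891e-03, -3.96119666e-04,
       -4.15497439e-05,  1.40492676e-04]), 'tau': array([ 4.04448219e-03, -5.32638717e+01, -3.53284979e+01,  7.10049109e-02,
        2.34556070e-02, -5.60051922e-05]), 'ee_pos': array([ 0.2027927 , -0.51095868,  0.16736361]), 'eef_rot': array([-3.14061010e+00, -3.79963509e-05,  3.77825082e-01]), 'force': array([-0.6213038 ,  0.68789043,  0.45407892]), 'moment': array([ 0.00069642, -0.00587207,  0.00640251]), 'grip_force': 0.0, 'grip_width': 0.09384078539596562}
```

View pics/top.png

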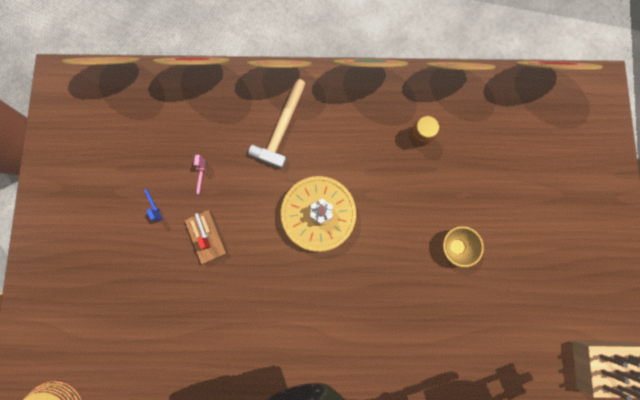

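View pics/scene.png

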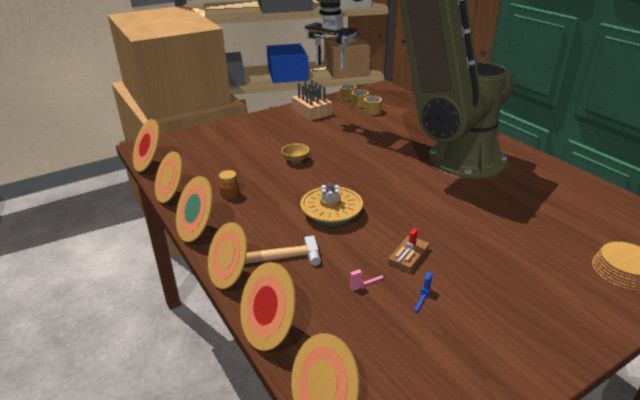

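The top view shows the red pin at (203,243) on its block. Its lookalikes are the blue one at (153,213) and the pink one at (199,165). The nut and stand are at (320,212), the bowl at (463,247), the jar at (428,127) and the hammer at (280,130). I choose the red pin on the block and check it in a crop.

```bash
python3 - <<'E'
from h import *
s=np.load('s.npz');a,b,d,e=s['a'],s['b'],s['d'],s['e']
c=lambda m,u,v,r:cv2.resize(m[v-r:v+r,u-r:u+r],(290,290),interpolation=cv2.INTER_CUBIC)
cv2.imwrite('pics/c1.png',np.vstack([np.hstack([c(a,320,212,18),c(a,206,237,30)]),np.hstack([c(b,331,196,18),c(b,409,249,30)])]))
i=cams.camera_info('top');P=pts(d,i);j=cams.camera_info('scene');Q=pts(e,j)
# tray: brass blob in top by height 25..45mm
for nm,X,z0,z1,c0 in [('tray',P,.028,.042,(320,212)),('spindle',P,.086,.1,(320,212)),('nuttop',P,.074,.086,(320,212)),('tray_s',Q,.028,.042,None),('nut_s',Q,.074,.086,None),('sp_s',Q,.086,.1,None)]:
    m=(X[...,2]>z0)&(X[...,2]<z1)
    if c0: w=np.zeros_like(m); w[c0[1]-42:c0[1]+42,c0[0]-42:c0[0]+42]=1
    else: w=np.zeros_like(m); w[170:230,295:370]=1
    m&=w
    p=X[m]; print(nm,m.sum(),p.mean(0),p.min(0),p.max(0))
m=(a[...,2]>150)&(a[...,1]<70)&(a[...,0]<70); m[:100]=0
v,u=np.nonzero(m);print('red top',len(u),u.mean(),v.mean(),P[m].mean(0),P[m].min(0),P[m].max(0))
m=(b[...,2]>150)&(b[...,1]<70)&(b[...,0]<70); w=np.zeros_like(m);w[220:270,390:430]=1;m&=w
v,u=np.nonzero(m);print('red sc',len(u),u.mean(),v.mean(),Q[m].mean(0),Q[m].min(0),Q[m].max(0))
# tray ellipse by contour: hsv
h=cv2.cvtColor(a,cv2.COLOR_BGR2HSV);m=cv2.inRange(h,(12,100,120),(32,255,255));m[:170]=0;m[255:]=0;m[:,:270]=0;m[:,370:]=0
c,_=cv2.findContours(m,0,2);c=max(c,key=cv2.contourArea);el=cv2.fitEllipse(cv2.convexHull(c));print(el,ray(i,*el[0],.037))
E
```

```text
tray 3886 [0.54525185 0.02370741 0.03513828] [ 0.46207862 -0.06104979  0.02971717] [0.63143249 0.10757132 0.04167372]
spindle 90 [0.54644578 0.0170176  0.09189485] [0.53575684 0.00663319 0.08673579] [0.55737075 0.02802378 0.09616031]
nuttop 164 [0.54665242 0.0168328  0.08043351] [ 0.52156467 -0.00655756  0.07411533] [0.57185515 0.0389436  0.08457989]
tray_s 1448 [0.55205793 0.03726824 0.0360886 ] [ 0.45908409 -0.06114587  0.02803028] [0.63229356 0.11310521 0.04197923]
nut_s 121 [0.55006701 0.0255343  0.07980593] [ 0.52213984 -0.00254403  0.07407714] [0.57139385 0.04536051 0.08584472]
sp_s 41 [0.5478139  0.02263134 0.09237205] [0.53681601 0.00780543 0.08726041] [0.55694887 0.03619724 0.09707658]
red top 17 203.58823529411765 243.11764705882354 [0.47342483 0.27049953 0.0655635 ] [0.46506996 0.2668354  0.05944161] [0.48232585 0.27366423 0.06915125]
red sc 36 413.25 230.77777777777777 [0.45275911 0.25482777 0.04726029] [ 0.3930609   0.20024818 -0.00066794] [0.48747596 0.28590499 0.07217451]
((323.3341369628906, 216.0409698486328), (78.29631805419922, 92.97708129882812), 126.22603607177734) [0.53853983 0.01094336 0.037     ]
```

View pics/c1.png

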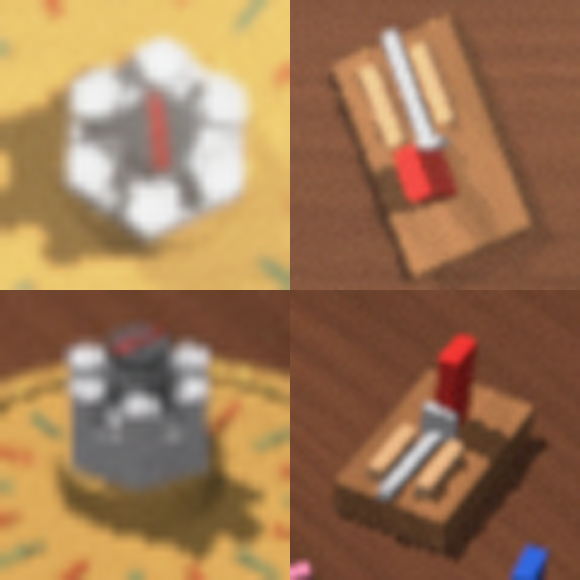

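The crop confirms the red pin: handle toward the robot, tip pointing up-image. In the nut crop the slots are not lined up with the red line. Next I measure the angles.

```bash
cat >> h.py <<'E'
def nut(a,i,c0):
    """red-line yaw, spindle centre, corner phase of bright nut tops (world angle, mod 60deg)"""
    f=a.astype(float);u0,v0=map(int,np.round(proj(i,[*c0,.085])))
    v,u=np.mgrid[v0-18:v0+19,u0-18:u0+19];B,G,R=[f[v,u,k] for k in range(3)]
    P=lambda z:np.array([ray(i,x,y,z) for x,y in zip(u.ravel(),v.ravel())])[:,:2]
    p=P(.092);w=np.clip(R-np.maximum(G,B)-30,0,None).ravel()*(np.abs(G-B).ravel()<40)*(np.hypot(*(p-c0).T)<.0125)
    c=(w[:,None]*p).sum(0)/w.sum();q=p-c;C=(w[:,None]*q).T@q;yaw=.5*np.arctan2(2*C[0,1],C[0,0]-C[1,1])
    p=P(.080);w=np.clip(np.minimum(B,np.minimum(G,R))-150,0,None).ravel()*(np.hypot(*(p-c0).T)<.034)
    n=(w[:,None]*p).sum(0)/w.sum();q=p-n;th=np.arctan2(q[:,1],q[:,0]);r=np.hypot(*q.T);z=(w*r**2*np.exp(6j*th)).sum()
    return yaw,c,n,np.angle(z)/6,abs(z)/(w*r**2).sum()
E
python3 - <<'E'
from h import *
s=np.load('s.npz');a,b,d,e=s['a'],s['b'],s['d'],s['e']
i=cams.camera_info('top');j=cams.camera_info('scene')
y,c,n,ph,q=nut(a,i,np.array([.5465,.017]));print('top',y,c,n,ph,q,'nut angle',(y-(ph+np.pi/6))%(np.pi/3))
y,c,n,ph,q=nut(b,j,np.array([.5475,.019]));print('scene',y,c,n,ph,q,'nut angle',(y-(ph+np.pi/6))%(np.pi/3))
P=pts(d,i)
# pin: shank yaw and handle
w=np.zeros(a.shape[:2],bool);w[200:270,180:232]=1
h=cv2.cvtColor(a,cv2.COLOR_BGR2HSV)
m=((h[...,0]<6)|(h[...,0]>174))&(h[...,1]>180)&(h[...,2]>100)&w&(P[...,2]>.055)
print('handle top',m.sum(),P[m].mean(0),P[m].min(0),P[m].max(0));v,u=np.nonzero(m);print(ray(i,u.mean(),v.mean(),.068))
m=(h[...,1]<60)&(h[...,2]>130)&w;v,u=np.nonzero(m)
p=np.array([ray(i,x,y,.026)[:2] for x,y in zip(u,v)]);l=cv2.fitLine(p.astype(np.float32),cv2.DIST_HUBER,0,1e-4,1e-4).ravel();t=(p-l[2:])@l[:2]
print('shank',len(u),np.arctan2(l[1],l[0]),l,t.min(),t.max(),(p[t.argmax()]),p[t.argmin()])
m=(b[...,2]>120)&(b[...,1]<70)&(b[...,0]<70);m[:,:400]=0;m[:,430:]=0;m[:215]=0;m[:,:][265:]=0
Q=pts(e,j);mm=m&(Q[...,2]>.062)
print('scene handle top',mm.sum(),Q[mm].mean(0))
E
```

```text
top 0.11260700415439037 [0.54627042 0.01693396] [0.54695084 0.01498642] -0.05251947890766012 0.39722853346779186 nut angle 0.6887252586603493
scene 0.25017632555671343 [0.54720788 0.01445286] [0.5468369  0.01648824] -0.039914014578542344 0.4911982444762295 nut angle 0.8136891157335546
handle top 41 [0.47433129 0.27381404 0.06705177] [0.46502202 0.2668354  0.05944161] [0.48232585 0.28046946 0.07066483]
[0.47430956 0.273531   0.068     ]
shank 106 0.42057967 [0.9128524  0.40828964 0.51359886 0.2918885 ] -0.029240378964091977 0.031299182314614794 [0.54248854 0.30395634] [0.48794197 0.27763532]
scene handle top 30 [0.47751707 0.28027234 0.06921606]
```

First move: go beside the nut, high, with the tool yawed to about 1.0. I'll refine the stand's yaw there while the top view is still clear.

Emit:
arm_command(plan=[[[40,-28,-10,0,0,-0.1,-1],[80,-56,-20,0,0,-0.2,-1],[120,-85,-30,0,0,-0.3,-1],[160,-113,-30,0,0,-0.4,-1],[200,-141,-30,0,0,-0.5,-1],[240,-170,-30,0,0,-0.6,-1],[280,-198,-30,0,0,-0.62,-1],[310,-220,-30,0,0,-0.62,-1],[340,-242,-30,0,0,-0.62,-1],[340,-242,-30,0,0,-0.62,-1]]])

```text
time_s: 1.1
ee_pos: [0.4309, -0.1579, 0.1976]
eef_rot: [-3.141, -0.0, 1.002]
force: [-0.2, -0.4, 0.2]
grip_width: 0.0941
grip_force: 0.0
```

```bash
python3 - <<'E'
from h import *
a=np.load('s.npz')['a'];i=cams.camera_info('top')
# rectified tray plane (z=.035) polar unwrap around the stand centre
c0=np.array([.5467,.0233])
th=np.linspace(-np.pi,np.pi,760,endpoint=False);r=np.linspace(.03,.085,110)
mp=np.array([[proj(i,[c0[0]+R*np.cos(t),c0[1]+R*np.sin(t),.0345]) for t in th] for R in r],np.float32)
po=cv2.remap(a,mp[...,0],mp[...,1],cv2.INTER_CUBIC)
g=np.linspace(-.03,.03,300)
mp=np.array([[proj(i,[.5465+x,.017-y,.092]) for y in g] for x in -g],np.float32)
z=cv2.remap(a,mp[...,0],mp[...,1],cv2.INTER_CUBIC)
x=np.zeros((410,760,3),np.uint8);x[:110]=po;x[110:,:300]=z
cv2.imwrite('pics/pol.png',x)
sat=po[40:90].astype(float);f=(sat[...,0]).mean(0);
F=np.abs(np.fft.rfft(f-f.mean()));k=F[:40].argsort()[::-1][:6];Z=np.fft.rfft(f)
for q in k: print(q,F[q],'peak th',-np.pi-np.angle(Z[q])/q, 'mod',2*np.pi/q)
o=ctrl.get_obs();print(o['time_s'],o['ee_pos'],o['eef_rot'])
E
```

```text
8 1769.6152399590474 peak th -3.032665510263206 mod 0.7853981633974483
24 1278.7041931862816 peak th -3.0283529501084425 mod 0.2617993877991494
16 795.9663388431987 peak th -3.225514607118689 mod 0.39269908169872414
2 519.156667935311 peak th -4.316320793148367 mod 3.141592653589793
32 453.74290273772846 peak th -3.1273714110181503 mod 0.19634954084936207
1 369.4089297520009 peak th -1.9914117486725047 mod 6.283185307179586
1.1 [ 0.43090724 -0.15790782  0.19762587] [-3.14107610e+00 -4.32309865e-04  1.00163714e+00]
```

View pics/pol.png

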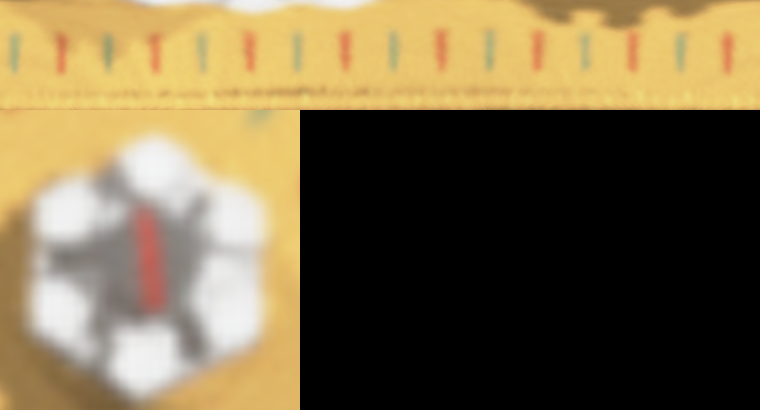

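The tray ticks (16 of them, one at about 0.11) and the red line (0.113) agree, so the stand's yaw is about 0.112. The nut is at about 0.685, with roughly 0.36 rad left to turn. Next: move over the nut and down.

Emit:
arm_command(plan=[[[42,1,0,0,0,0,-1],[84,1,0,0,0,0.007,-1],[126,2,0,0,0,0.007,-1],[168,3,0,0,0,0.007,-1],[210,3,0,0,0,0.007,-1],[210,3,15,0,0,0.007,-1],[210,3,45,0,0,0.007,-1],[210,3,80,0,0,0.007,-1],[210,3,110,0,0,0.007,-1],[210,3,130,0,0,0.007,-1],[210,3,139,0,0,0.007,-1],[210,3,139,0,0,0.007,-1]]])

```text
time_s: 2.3
ee_pos: [0.5455, 0.0136, 0.058]
eef_rot: [-3.14, 0.001, 0.99]
force: [0.4, -0.2, 0.6]
grip_width: 0.0938
grip_force: 0.0
```

Emit:
arm_command(plan=[[[0,0,0,0,0,0,-0.2],[0,0,0,0,0,0,0.0],[0,0,0,0,0,0,0.1],[0,0,0,0,0,0,0.2],[0,0,0,0,0,0,0.2],[0,0,0,0,0,0,0.2]]], squeeze=15)

```text
time_s: 2.9
ee_pos: [0.5461, 0.014, 0.059]
eef_rot: [3.141, -0.0, 0.991]
force: [-0.8, 0.3, 0.2]
grip_width: 0.0492
grip_force: 0.0
```

Emit:
arm_command(plan=[[[2.7,-1,0,0,0,0,0.2],[2.7,-1,0,0,0,0,0.2],[2.7,-1,0,0,0,0,0.2]]])

```text
time_s: 3.2
ee_pos: [0.5466, 0.0169, 0.0588]
eef_rot: [-3.141, 0.0, 0.991]
force: [-0.0, 0.2, 0.1]
grip_width: 0.038
grip_force: 0.0
```

```bash
python3 -c "
from h import *
print(ctrl.get_obs())"
```

```text
{'time_s': 3.2, 'qpos': array([-3.60245842e-02,  4.07480694e-01,  1.64514198e+00,  3.35697008e-05,
        1.08906500e+00,  5.43716974e-01]), 'joint_vel': array([-0.00234067, -0.00029731,  0.00323126,  0.00063165,  0.00048737,
       -0.00071704]), 'tau': array([ 1.05098072e-01, -5.54961562e+01, -3.15519905e+01,  6.99360576e-02,
       -2.33222317e-02,  1.76882150e-02]), 'ee_pos': array([0.5466438, 0.0169318, 0.0588181]), 'eef_rot': array([-3.14149594e+00,  2.36999159e-05,  9.91039215e-01]), 'force': array([-0.03413805,  0.19048143,  0.05076946]), 'moment': array([-0.08285146, -0.02139744,  0.03828614]), 'grip_force': 0.0, 'grip_width': 0.03799129256391656}
```

Emit:
arm_command(plan=[[[2.7,-1,0,0,0,0,0.28],[2.7,-1,0,0,0,0,0.36],[2.7,-1,0,0,0,0,0.36],[2.7,-1,0,0,0,0,0.36]]], squeeze=12)

```text
time_s: 3.6
ee_pos: [0.5473, 0.0196, 0.0588]
eef_rot: [3.142, -0.0, 0.991]
force: [0.7, -0.1, 1.4]
grip_width: 0.0299
grip_force: 0.0
```

The opening reads below the nut's 46 mm with no grip force, so I'll look before doing anything else.

```bash
python3 - <<'E'
from h import *
b,e,j=shot('scene');a,d,i=shot('top')
cv2.imwrite('pics/g1.png',np.hstack([cv2.resize(b[130:250,270:390],(400,400),interpolation=cv2.INTER_CUBIC),cv2.resize(a[150:270,260:380],(400,400),interpolation=cv2.INTER_CUBIC)]))
print(proj(j,[.5473,.0196,.0588]),ctrl.get_obs()['grip_width'])
E
```

```text
(np.float64(329.675284857326), np.float64(195.55682250611986)) 0.03007152730953009
```

View pics/g1.png

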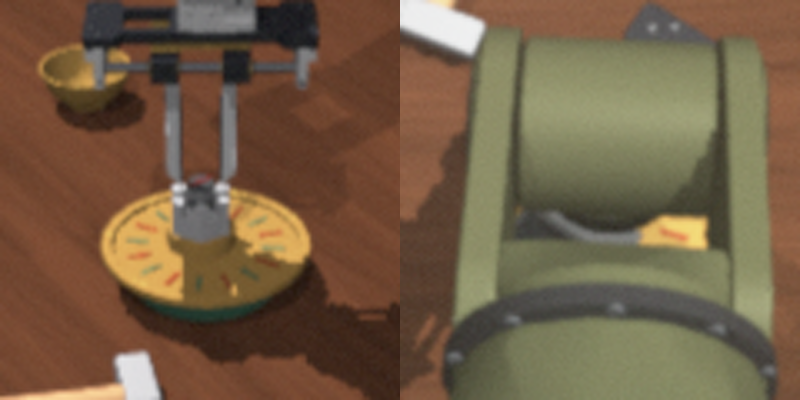

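The fingers appear to end at crop (175,178), above or behind the nut. I'll check their world position from depth.

```bash
python3 - <<'E'
from h import *
b,e,j=shot('scene');Q=pts(e,j)
for u in (321,322,323,337,338,339):
    print(u,[(v,*(np.round(Q[v,u]*1000).astype(int))) for v in range(160,200,3)])
E
```

```text
321 [(160, np.int64(572), np.int64(17), np.int64(174)), (163, np.int64(571), np.int64(15), np.int64(164)), (166, np.int64(572), np.int64(17), np.int64(157)), (169, np.int64(572), np.int64(17), np.int64(148)), (172, np.int64(571), np.int64(16), np.int64(138)), (175, np.int64(572), np.int64(16), np.int64(129)), (178, np.int64(572), np.int64(16), np.int64(120)), (181, np.int64(574), np.int64(19), np.int64(113)), (184, np.int64(483), np.int64(-129), np.int64(0)), (187, np.int64(496), np.int64(-108), np.int64(4)), (190, np.int64(531), np.int64(-51), np.int64(35)), (193, np.int64(541), np.int64(-35), np.int64(36)), (196, np.int64(565), np.int64(3), np.int64(54)), (199, np.int64(572), np.int64(14), np.int64(53))]
322 [(160, np.int64(569), np.int64(17), np.int64(173)), (163, np.int64(568), np.int64(16), np.int64(164)), (166, np.int64(569), np.int64(17), np.int64(156)), (169, np.int64(570), np.int64(18), np.int64(147)), (172, np.int64(570), np.int64(18), np.int64(139)), (175, np.int64(569), np.int64(16), np.int64(128)), (178, np.int64(569), np.int64(16), np.int64(119)), (181, np.int64(568), n
[... 2487 characters left out ...]
nt64(530), np.int64(38), np.int64(171)), (163, np.int64(533), np.int64(43), np.int64(165)), (166, np.int64(534), np.int64(44), np.int64(158)), (169, np.int64(531), np.int64(39), np.int64(146)), (172, np.int64(533), np.int64(42), np.int64(138)), (175, np.int64(531), np.int64(40), np.int64(128)), (178, np.int64(531), np.int64(40), np.int64(118)), (181, np.int64(531), np.int64(41), np.int64(110)), (184, np.int64(439), np.int64(-96), np.int64(2)), (187, np.int64(484), np.int64(-29), np.int64(40)), (190, np.int64(488), np.int64(-23), np.int64(35)), (193, np.int64(497), np.int64(-10), np.int64(34)), (196, np.int64(522), np.int64(28), np.int64(53)), (199, np.int64(531), np.int64(41), np.int64(53))]
```

The real fingertips are at about z = 0.10 while the reported TCP is 0.059, so the reported TCP lies about 41 mm beyond the true finger ends. The start picture shows the same offset. The lateral position agrees. I'll open, re-centre and descend about 40 mm while watching the force.

Emit:
arm_command(plan=[[[-2.7,0.7,0,0,0,-0.004,-0.6],[-2.7,0.7,0,0,0,-0.004,-0.6],[-2.7,0.7,0,0,0,-0.004,-0.6],[-2.7,0.7,0,0,0,-0.004,-0.6],[-2.7,0.7,10,0,0,-0.004,-0.6],[-2.7,0.7,20,0,0,-0.004,-0.6],[-2.7,0.7,25,0,0,-0.004,-0.6],[-2.7,0.7,25,0,0,-0.004,-0.6]]])

```text
time_s: 4.55
ee_pos: [0.5457, 0.017, 0.0326]
eef_rot: [-3.14, 0.001, 0.995]
force: [0.4, -0.0, -0.1]
grip_width: 0.0754
grip_force: 0.0
```

```bash
python3 - <<'E'
from h import *
b,e,j=shot('scene');Q=pts(e,j);o=ctrl.get_obs();print(o['ee_pos'],o['grip_width'],o['force'])
for u in range(304,358,2):
    w=Q[165:215,u]; 
    p=w[(np.hypot(w[:,0]-.55,w[:,1]-.025)<.06)&(w[:,2]>.055)]
    if len(p): q=p[p[:,2].argmin()]; print(u,q.round(3),end=' ')
E
```

```text
[0.54611908 0.01699308 0.03328372] 0.07503398383093564 [1.19112534 0.40975121 1.60671518]
312 [ 0.588 -0.005  0.078] 314 [0.585 0.    0.076] 316 [0.58  0.002 0.072] 322 [0.571 0.018 0.058] 324 [0.57  0.026 0.059] 326 [0.568 0.033 0.056] 328 [0.562 0.034 0.057] 330 [0.561 0.043 0.056] 332 [0.555 0.043 0.06 ] 334 [0.549 0.044 0.055] 336 [0.543 0.044 0.056] 338 [0.536 0.044 0.057] 344 [0.513 0.038 0.075] 346 [0.514 0.049 0.077] 348 [0.508 0.05  0.079]
```

Emit:
arm_command(plan=[[[0,0,10,0,0,0,-0.6],[0,0,17,0,0,0,-0.6],[0,0,17,0,0,0,-0.3],[0,0,17,0,0,0,-0.1],[0,0,17,0,0,0,0.0],[0,0,17,0,0,0,0.1],[0,0,17,0,0,0,0.2],[0,0,17,0,0,0,0.2],[0,0,17,0,0,0,0.2]]], squeeze=10)

```text
time_s: 5.5
ee_pos: [0.5462, 0.0171, 0.0171]
eef_rot: [-3.141, -0.0, 0.995]
force: [-4.6, 3.2, 6.1]
grip_width: 0.0459
grip_force: 10.0
```

```bash
python3 -c "
from h import *
o=ctrl.get_obs();print(*[(k,o[k].round(4) if hasattr(o[k],'round') else o[k]) for k in ('ee_pos','eef_rot','force','moment','grip_width','grip_force')])"
```

```text
('ee_pos', array([0.5462, 0.0171, 0.0171])) ('eef_rot', array([-3.1412, -0.    ,  0.9949])) ('force', array([-4.6411,  3.1592,  6.0659])) ('moment', array([0.526 , 0.9128, 0.0032])) ('grip_width', 0.04590781965453296) ('grip_force', 9.998722941381857)
```

Good grip: 45.9 mm across the flats with no twist. Next I turn it clockwise slowly to tool yaw 0.636.

Emit:
arm_command(plan=[[[0,-0.4,0,0,0,0,0.3],[0,-0.4,0,0,0,0,0.3],[0,-0.4,0,0,0,0.04,0.3],[0,-0.4,0,0,0,0.08,0.3],[0,-0.4,0,0,0,0.12,0.3],[0,-0.4,0,0,0,0.16,0.3],[0,-0.4,0,0,0,0.2,0.3],[0,-0.4,0,0,0,0.24,0.3],[0,-0.4,0,0,0,0.28,0.3],[0,-0.4,0,0,0,0.32,0.3],[0,-0.4,0,0,0,0.34,0.3],[0,-0.4,0,0,0,0.34,0.3]]], squeeze=55)

```text
time_s: 6.7
ee_pos: [0.5459, 0.0175, 0.0171]
eef_rot: [-3.141, 0.0, 0.655]
force: [-5.8, 3.4, 7.2]
grip_width: 0.0459
grip_force: 55.0
```

```bash
python3 -c "
from h import *
o=ctrl.get_obs();print(*[(k,o[k].round(4) if hasattr(o[k],'round') else o[k]) for k in ('ee_pos','eef_rot','force','moment','grip_width','grip_force')])
b,e,j=shot('scene');print(nut(b,j,np.array([.5475,.019])))"
```

```text
('ee_pos', array([0.5459, 0.0175, 0.0171])) ('eef_rot', array([-3.1412e+00,  2.0000e-04,  6.5470e-01])) ('force', array([-5.7672,  3.4459,  7.237 ])) ('moment', array([0.6598, 1.0191, 0.29  ])) ('grip_width', 0.045862569003765424) ('grip_force', 55.01842774450779)
(np.float64(0.5208354905431053), array([0.54821715, 0.01537229]), array([nan, nan]), np.float64(nan), np.float64(nan))h.py:22: RuntimeWarning: invalid value encountered in divide
  n=(w[:,None]*p).sum(0)/w.sum();q=p-n;th=np.arctan2(q[:,1],q[:,0]);r=np.hypot(*q.T);z=(w*r**2*np.exp(6j*th)).sum()
```

Emit:
arm_command(plan=[[[0,0,0,0,0,0.02,0.3],[0,0,0,0,0,0.02,0.3],[0,0,0,0,0,0.02,0.3],[0,0,0,0,0,0.02,0.0],[0,0,0,0,0,0.02,-0.4],[0,0,0,0,0,0.02,-0.7],[0,0,0,0,0,0.02,-0.7],[0,0,-10,0,0,0.02,-0.7],[0,0,-40,0,0,0.02,-0.7],[0,0,-80,0,0,0.02,-0.7],[0,0,-120,0,0,0.02,-0.7],[0,0,-120,0,0,0.02,-0.7]]])

```text
time_s: 7.95
ee_pos: [0.5485, 0.0171, 0.143]
eef_rot: [3.136, -0.007, 0.635]
force: [0.0, 0.1, -0.1]
grip_width: 0.0801
grip_force: 0.0
```

Nut released at tool yaw 0.635. Now over to the pin, staying high, and the nut gets checked in the top view on the way.

Emit:
arm_command(plan=[[[16,-42,0,0,0,0.04,-0.7],[31,-84,0,0,0,0.08,-0.7],[47,-126,0,0,0,0.12,-0.7],[62,-168,0,0,0,0.16,-0.7],[78,-210,0,0,0,0.2,-0.7],[93,-251,0,0,0,0.215,-0.6],[93,-251,0,0,0,0.215,-0.4],[93,-251,0,0,0,0.215,-0.3],[93,-251,0,0,0,0.215,-0.3]]])

```text
time_s: 8.85
ee_pos: [0.4723, 0.2736, 0.1367]
eef_rot: [3.141, 0.0, 0.419]
force: [-0.7, -0.4, -0.1]
grip_width: 0.0618
grip_force: 0.0
```

```bash
python3 - <<'E'
from h import *
a,d,i=shot('top');b,e,j=shot('scene');np.savez('s2.npz',a=a,b=b,d=d,e=e)
for n,m,k in (('top',a,i),('sc',b,j)):
    y,c,nn,ph,q=nut(m,k,np.array([.5465,.017]));print(n,y,c,nn,ph,q,'nut',(.112-(ph+np.pi/6))%(np.pi/3))
g=np.linspace(-.03,.03,300)
mp=np.array([[proj(i,[.5465+x,.017-y,.086]) for y in g] for x in -g],np.float32)
z=cv2.remap(a,mp[...,0],mp[...,1],cv2.INTER_CUBIC)
cv2.imwrite('pics/n2.png',np.hstack([z,cv2.resize(b[190:280,360:450],(300,300),interpolation=cv2.INTER_CUBIC)]))
o=ctrl.get_obs();print(o['ee_pos'],o['eef_rot'])
E
```

```text
top 0.11113494998697356 [0.54624336 0.01697109] [0.54708791 0.0154686 ] -0.4059745747383113 0.39729770259080616 nut 1.04157335033661
sc 0.14403378180958026 [0.5457283  0.01448833] [0.54714543 0.02071822] -0.4278914222991787 0.019391996159391935 nut 0.01629264670087989
[0.47249455 0.27337661 0.13682768] [3.14150670e+00 1.26723294e-04 4.18340007e-01]
```

View pics/n2.png

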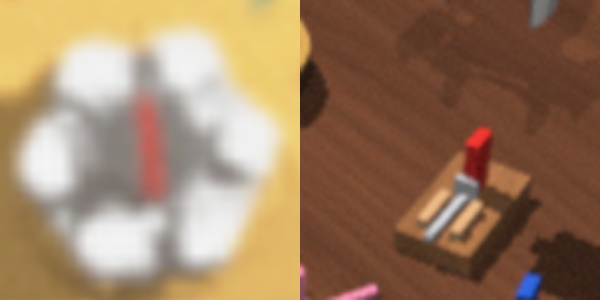

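The nut reads about 1.04, and in the crop the slot lines up with the red line. The red handle stands clear on its block. Next: descend over it.

Emit:
arm_command(plan=[[[2.5,0,30,0,0,0,-0.3],[2.5,0,65,0,0,0,-0.3],[2.5,0,95,0,0,0,-0.3],[2.5,0,115,0,0,0,-0.3],[2.5,0,125,0,0,0,-0.3],[2.5,0,135,0,0,0,-0.3],[2.5,0,143,0,0,0,-0.3],[2.5,0,143,0,0,0,-0.3]]])

```text
time_s: 9.75
ee_pos: [0.4743, 0.2752, -0.0066]
eef_rot: [3.142, 0.001, 0.42]
force: [0.8, 0.8, 0.5]
grip_width: 0.0615
grip_force: 0.0
```

```bash
python3 - <<'E'
from h import *
b,e,j=shot('scene');Q=pts(e,j)
cv2.imwrite('pics/p3.png',cv2.resize(b[190:270,370:450],(500,500),interpolation=cv2.INTER_CUBIC))
o=ctrl.get_obs();print(o['ee_pos'],o['eef_rot'],o['force'])
E
```

```text
[ 0.47458231  0.27540391 -0.00592139] [-3.14158496e+00 -2.48152284e-04  4.19669063e-01] [0.04425253 0.09913298 0.50494955]
```

View pics/p3.png

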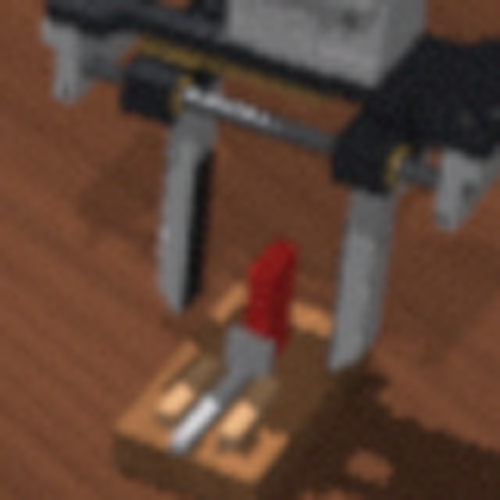

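The fingers straddle the red handle at crop (270,290), with the tips at about mid-handle height. Close gently.

Emit:
arm_command(plan=[[[0,0,0,0,0,0,0.1],[0,0,0,0,0,0,0.4],[0,0,0,0,0,0,0.6],[0,0,0,0,0,0,0.7],[0,0,0,0,0,0,0.75],[0,0,0,0,0,0,0.8],[0,0,0,0,0,0,0.9],[0,0,0,0,0,0,1],[0,0,0,0,0,0,1],[0,0,0,0,0,0,1],[0,0,0,0,0,0,1]]], squeeze=20)

```text
time_s: 10.9
ee_pos: [0.4744, 0.2755, -0.0061]
eef_rot: [-3.142, -0.0, 0.42]
force: [-0.9, 0.2, 1.1]
grip_width: 0.0102
grip_force: 20.0
```

```bash
python3 -c "
from h import *
o=ctrl.get_obs();print(*[(k,o[k].round(4) if hasattr(o[k],'round') else o[k]) for k in ('ee_pos','eef_rot','force','moment','grip_width','grip_force')])"
```

```text
('ee_pos', array([ 0.4744,  0.2755, -0.0061])) ('eef_rot', array([-3.1416, -0.    ,  0.4198])) ('force', array([-0.8556,  0.1655,  1.0575])) ('moment', array([0.0592, 0.0088, 0.0409])) ('grip_width', 0.01015788401579349) ('grip_force', 19.99630719423294)
```

Emit:
arm_command(plan=[[[0,0,-15,0,0,0,1],[0,0,-50,0,0,0,1],[0,0,-85,0,0,0,1],[-15,23,-100,0,0,0.03,1],[-38,57,-100,0,0,0.08,1],[-61,92,-100,0,0,0.13,1],[-84,126,-100,0,0,0.18,1],[-107,161,-100,0,0,0.23,1],[-130,196,-100,0,0,0.28,1],[-152,230,-100,0,0,0.308,1],[-152,230,-100,0,0,0.308,1],[-152,230,-100,0,0,0.308,1]]])

```text
time_s: 12.1
ee_pos: [0.4293, 0.003, 0.0939]
eef_rot: [-3.142, -0.0, 0.11]
force: [0.1, 0.5, -1.1]
grip_width: 0.0101
grip_force: 20.0
```

```bash
python3 - <<'E'
from h import *
b,e,j=shot('scene');a,d,i=shot('top')
o=ctrl.get_obs();print(o['time_s'],o['ee_pos'],o['eef_rot'],o['force'],o['grip_width'])
s=o['ee_pos']
cv2.imwrite('pics/p4.png',np.hstack([cv2.resize(b[130:230,290:390],(400,400),interpolation=cv2.INTER_CUBIC),cv2.resize(a[180:280,270:370],(400,400),interpolation=cv2.INTER_CUBIC)]))
E
```

```text
12.2 [0.42944557 0.00416027 0.09383617] [-3.14146363e+00 -1.53776948e-05  1.12710065e-01] [-0.63787292  0.9236717  -1.62047519] 0.009713695603803583
```

View pics/p4.png

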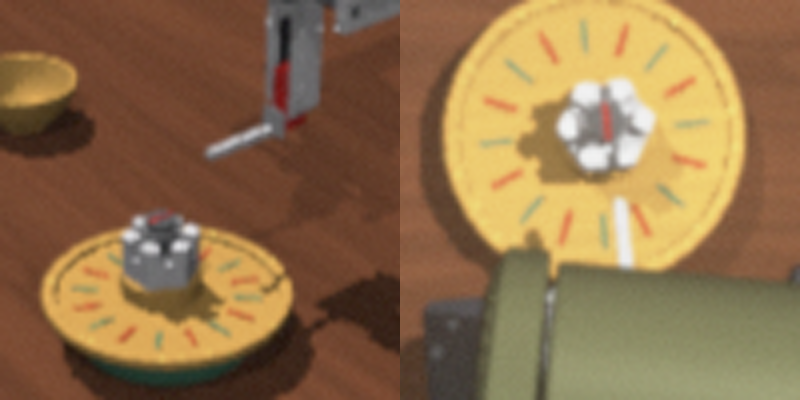

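The pin is level in the grip. In the top crop the white shank is at (622,230), just short of the nut. I'll lower 50 mm and measure the shank line against the spindle.

Emit:
arm_command(plan=[[[0,0,15,0,0,0,1],[0,0,32,0,0,0,1],[0,0,46,0,0,0,1],[0,0,50,0,0,0,1],[0,0,50,0,0,0,1],[0,0,50,0,0,0,1]]])

```text
time_s: 12.8
ee_pos: [0.4297, 0.0039, 0.0444]
eef_rot: [3.141, -0.001, 0.113]
force: [-0.5, 0.1, -0.4]
grip_width: 0.0099
grip_force: 20.0
```

```bash
cat > m.py <<'E'
from h import *
a,d,i=shot('top');b,e,j=shot('scene');np.savez('s3.npz',a=a,b=b,d=d,e=e)
o=ctrl.get_obs();print(o['time_s'],o['ee_pos'],o['eef_rot'],o['force'],o['grip_width'])
C=np.array([.5463,.0170]);s=np.array([np.cos(.112),np.sin(.112)]);n=np.array([-s[1],s[0]])
for nm,im,k,z,up in (('top',a,i,.076,1),('sc',b,j,.076,0)):
    f=im.astype(float);L=[]
    # per station along s, centroid across n of greyness (white vs brass)
    for x in np.arange(-.085,-.028,.003):
        y=np.linspace(-.012,.012,97);q=np.array([proj(k,[*(C+x*s+t*n),z]) for t in y],np.float32)
        r=cv2.remap(im,q[None,:,0],q[None,:,1],cv2.INTER_LINEAR)[0].astype(float)
        w=np.clip(r[:,0]-np.percentile(r[:,0],30)-25,0,None);L.append((x,(w*y).sum()/max(w.sum(),1e-9),r[:,0].max(),w.sum()))
    L=np.array(L);print(nm);print((L*[1000,1000,1,1]).round(1).tolist())
E
python3 m.py
```

```text
12.9 [0.4297819  0.00363424 0.0444948 ] [ 3.14141750e+00 -1.11634810e-03  1.12151735e-01] [-0.70568385 -0.83068179 -0.01313164] 0.00973368718282304
top
[[-85.0, 0.0, 86.0, 0.0], [-82.0, 0.0, 80.0, 0.0], [-79.0, -2.1, 132.0, 391.4], [-76.0, -1.8, 213.0, 2014.6], [-73.0, -1.4, 230.0, 2452.0], [-70.0, -1.4, 234.0, 2479.0], [-67.0, -1.4, 234.0, 2378.0], [-64.0, -1.3, 231.0, 2209.0], [-61.0, -1.3, 229.0, 2152.2], [-58.0, -1.3, 232.0, 2282.0], [-55.0, -1.3, 232.0, 2179.2], [-52.0, -1.3, 232.0, 2268.4], [-49.0, -1.1, 233.0, 2321.0], [-46.0, -1.1, 226.0, 2058.6], [-43.0, -1.2, 178.0, 665.0], [-40.0, 0.0, 115.0, 0.0], [-37.0, 0.0, 112.0, 0.0], [-34.0, 0.0, 112.0, 0.0], [-31.0, 0.0, 101.0, 0.0], [-28.0, -11.7, 101.0, 15.0]]
sc
[[-85.0, -3.9, 183.0, 2207.4], [-82.0, -3.9, 177.0, 2037.6], [-79.0, -3.7, 173.0, 2063.4], [-76.0, -3.5, 183.0, 2210.2], [-73.0, -3.5, 175.0, 1987.0], [-70.0, -3.0, 176.0, 1964.0], [-67.0, -3.2, 168.0, 1767.4], [-64.0, -4.0, 165.0, 1705.2], [-61.0, -4.1, 172.0, 2036.4], [-58.0, -3.9, 184.0, 2284.8], [-55.0, -3.9, 174.0, 2100.8], [-52.0, -3.4, 177.0, 2175.0], [-49.0, -2.7, 161.0, 1818.2], [-46.0, -1.0, 140.0, 1138.6], [-43.0, 0.6, 107.0, 593.0], [-40.0, 4.0, 78.0, 1.0], [-37.0, 0.0, 74.0, 0.0], [-34.0, 0.0, 86.0, 0.0], [-31.0, 0.5, 143.0, 864.6], [-28.0, 1.8, 196.0, 1887.0]]
```

The shank sits 1.2 mm to the -y side of the spindle axis and 0.5 mm high. I'll correct both and advance the tip into the slot, short of the spindle.

Emit:
arm_command(plan=[[[0,-1.2,0.5,0,0,0,1],[0,-1.2,0.5,0,0,0,1],[4,-1.2,0.5,0,0,0,1],[8,-1.2,0.5,0,0,0,1],[12,-1.2,0.5,0,0,0,1],[16,-1.2,0.5,0,0,0,1],[19,-1.2,0.5,0,0,0,1],[22,-1.2,0.5,0,0,0,1],[25,-1.2,0.5,0,0,0,1],[28,-1.2,0.5,0,0,0,1],[28,-1.2,0.5,0,0,0,1],[28,-1.2,0.5,0,0,0,1]]])

```text
time_s: 14.1
ee_pos: [0.4569, 0.0078, 0.0433]
eef_rot: [-3.142, 0.0, 0.112]
force: [-0.7, 0.5, -1.2]
grip_width: 0.0097
grip_force: 20.0
```

```bash
python3 m.py | head -3; python3 - <<'E'
import cv2,numpy as np
s=np.load('s3.npz')
cv2.imwrite('pics/p5.png',np.hstack([cv2.resize(s['b'][165:225,300:360],(400,400),interpolation=cv2.INTER_CUBIC),cv2.resize(s['a'][185:245,290:350],(400,400),interpolation=cv2.INTER_CUBIC)]))
E
```

```text
14.2 [0.45689764 0.00777364 0.0433291 ] [-3.14156097e+00  1.02251713e-04  1.11757364e-01] [-0.98129483 -0.24077304 -0.4825929 ] 0.009736629220618657
top
[[-85.0, 0.0, 119.0, 0.0], [-82.0, 0.0, 117.0, 0.0], [-79.0, 0.0, 115.0, 0.0], [-76.0, 0.0, 113.0, 0.0], [-73.0, 0.0, 111.0, 0.0], [-70.0, 0.0, 108.0, 0.0], [-67.0, 0.0, 107.0, 0.0], [-64.0, 0.0, 104.0, 0.0], [-61.0, 0.0, 102.0, 0.0], [-58.0, 0.0, 103.0, 0.0], [-55.0, 0.0, 99.0, 0.0], [-52.0, 0.0, 98.0, 0.0], [-49.0, 0.0, 94.0, 0.0], [-46.0, 0.0, 92.0, 0.0], [-43.0, 0.0, 90.0, 0.0], [-40.0, 0.0, 84.0, 0.0], [-37.0, -0.9, 121.0, 152.0], [-34.0, -0.6, 206.0, 1848.0], [-31.0, -0.5, 231.0, 2767.0], [-28.0, -0.5, 229.0, 2839.0]]
```

View pics/p5.png

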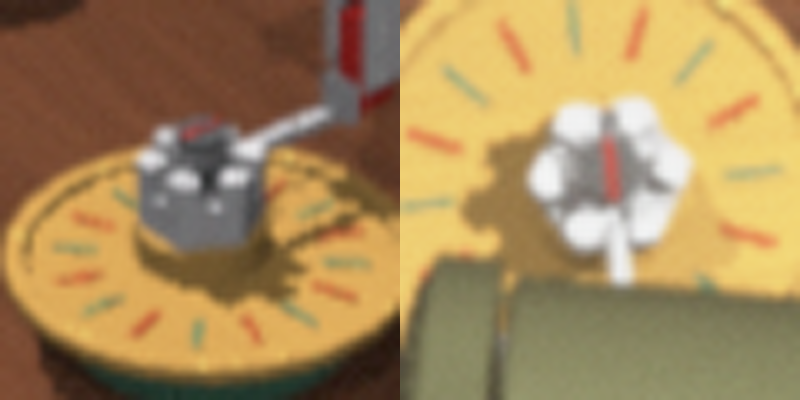

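The shank is in the slot and the forces are negligible. It still sits about 0.5 mm to -y, so I trim that and advance into the hole mouth.

Emit:
arm_command(plan=[[[0,-0.4,-0.4,0,0,0,1],[1.5,-0.4,-0.4,0,0,0,1],[3,-0.4,-0.4,0,0,0,1],[4.5,-0.4,-0.4,0,0,0,1],[6,-0.4,-0.4,0,0,0,1],[7.5,-0.4,-0.4,0,0,0,1],[7.5,-0.4,-0.4,0,0,0,1]]])

```text
time_s: 14.9
ee_pos: [0.4646, 0.009, 0.0437]
eef_rot: [-3.142, -0.0, 0.112]
force: [-0.2, 0.2, -0.5]
grip_width: 0.01
grip_force: 20.0
```

Emit:
arm_command(plan=[[[1.2,0,0,0,0,0,1],[2.4,0,0,0,0,0,1],[3.5,0,0,0,0,0,1],[3.5,0,0,0,0,0,1]]])

```text
time_s: 15.3
ee_pos: [0.468, 0.0094, 0.0438]
eef_rot: [3.142, -0.0, 0.112]
force: [0.7, 0.1, -0.9]
grip_width: 0.0098
grip_force: 20.0
```

The tip is about 5 mm inside the spindle and meets no resistance. Continue.

Emit:
arm_command(plan=[[[2,0,0,0,0,0,1],[4,0,0,0,0,0,1],[6,0,0,0,0,0,1],[8,0,0,0,0,0,1],[10,0,0,0,0,0,1],[10,0,0,0,0,0,1]]])

```text
time_s: 15.9
ee_pos: [0.4781, 0.0105, 0.0437]
eef_rot: [-3.142, -0.0, 0.112]
force: [0.5, -0.2, 0.3]
grip_width: 0.0102
grip_force: 20.0
```

Emit:
arm_command(plan=[[[2,0,0,0,0,0,1],[4,0,0,0,0,0,1],[6,0,0,0,0,0,1],[8,0,0,0,0,0,1],[10,0,0,0,0,0,1],[12,0,0,0,0,0,1],[14,0,0,0,0,0,1],[14,0,0,0,0,0,1]]])

```text
time_s: 16.7
ee_pos: [0.492, 0.0121, 0.0438]
eef_rot: [-3.142, -0.0, 0.112]
force: [0.4, -0.2, -0.5]
grip_width: 0.0099
grip_force: 20.0
```

Emit:
arm_command(plan=[[[2,0,0,0,0,0,1],[4,0,0,0,0,0,1],[6,0,0,0,0,0,1],[8,0,0,0,0,0,1],[10,0,0,0,0,0,1],[11,0,0,0,0,0,1],[12,0,0,0,0,0,1],[12,0,0,0,0,0,1]]])

```text
time_s: 17.5
ee_pos: [0.5037, 0.0134, 0.0437]
eef_rot: [-3.142, -0.0, 0.112]
force: [0.2, -0.3, -1.0]
grip_width: 0.0098
grip_force: 20.0
```

Emit:
arm_command(plan=[[[0.7,0,0,0,0,0,1],[1.4,0,0,0,0,0,1],[2,0,0,0,0,0,1],[2,0,0,0,0,0,1]]])

```text
time_s: 17.9
ee_pos: [0.5057, 0.0136, 0.0438]
eef_rot: [3.142, -0.0, 0.112]
force: [-0.6, -0.2, -0.6]
grip_width: 0.0101
grip_force: 20.0
```

Emit:
arm_command(plan=[[[0.5,0,0,0,0,0,1],[1,0,0,0,0,0,1],[1,0,0,0,0,0,1]]])

```text
time_s: 18.2
ee_pos: [0.5063, 0.0137, 0.0436]
eef_rot: [-3.142, 0.001, 0.112]
force: [-3.3, -0.8, 1.5]
grip_width: 0.0095
grip_force: 20.0
```

The collar touches the nut: about 3 N, right where expected. Release and withdraw upward.

Emit:
arm_command(plan=[[[0,0,0,0,0,0,0.7],[0,0,0,0,0,0,0.5],[0,0,0,0,0,0,0.3],[0,0,0,0,0,0,0.3],[0,0,-15,0,0,0,0.3],[0,0,-45,0,0,0,0.3],[0,0,-80,0,0,0,0.3],[-40,0,-100,0,0,0,0.3],[-80,0,-110,0,0,0,0.3],[-120,0,-110,0,0,0,0.3],[-120,0,-110,0,0,0,0.3]]])

```text
time_s: 19.3
ee_pos: [0.3846, 0.0002, 0.1542]
eef_rot: [3.141, -0.001, 0.112]
force: [0.9, -0.8, -0.3]
grip_width: 0.0328
grip_force: 0.0
```

```bash
python3 - <<'E'
from h import *
b,e,j=shot('scene');a,d,i=shot('top')
cv2.imwrite('pics/f.png',np.hstack([cv2.resize(b[165:225,300:360],(400,400),interpolation=cv2.INTER_CUBIC),cv2.resize(a[185:245,290:350],(400,400),interpolation=cv2.INTER_CUBIC)]))
o=ctrl.get_obs();print(o['time_s'],o['ee_pos'],o['force'])
P=pts(d,i);h=cv2.cvtColor(a,cv2.COLOR_BGR2HSV);m=((h[...,0]<6)|(h[...,0]>174))&(h[...,1]>150)&(P[...,2]>.1);m[:185]=0;m[250:]=0
v,u=np.nonzero(m);s=np.array([np.cos(.112),np.sin(.112)])
if len(u): c=ray(i,u.mean(),v.mean(),.118);q=c[:2]-[.5463,.017];print(len(u),c,'along',q@s,'across',q@[-s[1],s[0]])
E
```

```text
19.4 [3.87691939e-01 2.84231464e-04 1.54333112e-01] [ 0.04238474 -0.45014042 -0.19855715]
40 [0.50346337 0.01234666 0.118     ] along -0.043088322659107926 across 0.00016349192090536847
```

View pics/f.png

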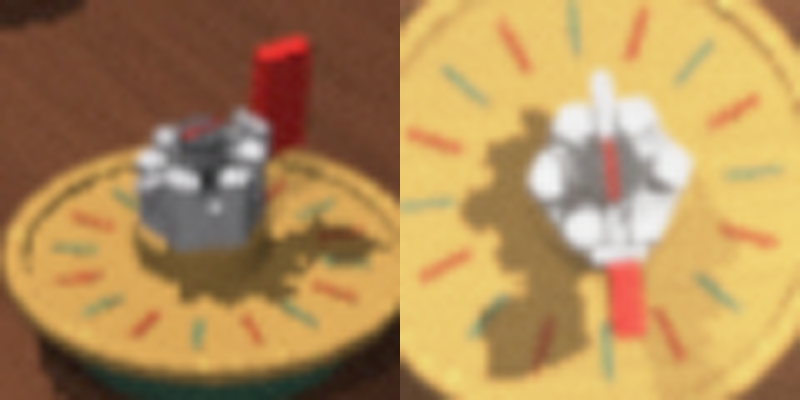

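The pin is through: its tip shows beyond the nut at top crop (600,70) and the collar is against the flat at (615,255). A quick numeric check on the tip before handing in.

```bash
python3 - <<'E'
from h import *
a,d,i=shot('top');s=np.array([np.cos(.112),np.sin(.112)]);C=np.array([.5463,.017])
def prof(z,x0,x1):
    x=np.arange(x0,x1,.001);q=np.array([proj(i,[*(C+t*s),z]) for t in x],np.float32)
    r=cv2.remap(a,q[None,:,0],q[None,:,1],cv2.INTER_LINEAR)[0];return list(zip((x*1000).round().astype(int).tolist(),r.tolist()))
print('tip',[(x,c[0]) for x,c in prof(.076,.024,.042)])
print('collar/handle top z=.082',[(x,c) for x,c in prof(.082,-.036,-.016)])
E
```

```text
tip [(24, 231), (25, 230), (26, 230), (27, 229), (28, 229), (29, 228), (30, 227), (31, 222), (32, 216), (33, 200), (34, 177), (35, 156), (36, 138), (37, 121), (38, 118), (39, 114), (40, 114), (41, 114)]
collar/handle top z=.082 [(-36, [81, 92, 243]), (-35, [81, 92, 243]), (-34, [80, 92, 243]), (-33, [83, 95, 242]), (-32, [89, 100, 242]), (-31, [103, 111, 241]), (-30, [127, 134, 239]), (-29, [153, 158, 237]), (-28, [182, 185, 232]), (-27, [208, 210, 228]), (-26, [216, 217, 227]), (-25, [223, 223, 226]), (-24, [220, 221, 222]), (-23, [217, 218, 218]), (-22, [219, 221, 221]), (-21, [223, 224, 225]), (-20, [224, 226, 227]), (-19, [226, 226, 227]), (-18, [223, 223, 224]), (-17, [218, 219, 220])]
```

The tip edge is at +34 mm, which is exactly home. Hand in.

```bash
python3 -c "
from station import ctrl
print(ctrl.hand_in())"
```

```text
the job is handed in; nothing more can be done
None
```

I turned the nut clockwise to the next slot (camera reading about 1.04 rad), slid the red pin through with about 3 N at the collar, released it and handed the job in; the last picture shows the pin fully home, but the judge returned no verdict.

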